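# Vent a slide humidity chamber and hold its sprung cover at the balance point

## Robot

A 6-joint arm with a two-finger parallel gripper is mounted at the origin on the work surface. World frame = base frame: x ahead of the robot, y to its left, z up, the work surface at z = 0. Lengths are in m, angles in rad, forces in N, time in s.
With the tool pointing down it reaches from about 0.275 to 0.875 m from the base axis. Payload 12.5 kg.
Tool frame: the origin (TCP) lies between the finger pads; the fingertips stand 19 mm ahead of it and the grasp point (between the pads) is the TCP; z points along the fingers, y is the direction in which the jaws open and shut (so a half turn about z gives the same grasp; the last joint's range is limited). The gripper opens to 85 mm and grips with 20 to 120 N. Pads are 22 mm wide; open, the fingers measure 114 mm over their backs; the gripper's body (76 mm by 85 mm) begins 54 mm behind the grasp point. The pads swing forward as they close: fully open they stand 13 mm farther back than shut.
Start: joints at [-1.26, 0.351, 1.652, -0, 1.139, -0.085], TCP at [0.212, -0.507, 0.25] pointing down, gripper open.
Joint ranges: [-2.75, 2.75], [-0.79, 2.1], [0.01, 2.65], [-1.57, 4.71], [0.07, 3.14], [-2.87, 2.87]. Speed limits (rad/s): [2.22, 2.22, 2.79, 3.14, 3.14, 3.14].

## Interface

Orientations are given as a unit quaternion [w, x, y, z].
In Python, from workcell import arm gives the robot as it stands.
- The arm moves only by the tool arm_command, never from a script. Its argument "plan" is a list of rows, each an object with "xyz": the shift along the tool's x, y, z in m, a list of three; "spin": the turn about the tool's z in degrees; "gripper": the finger opening in m, from 0 to 0.0854. A call has 1 to 10 rows; each row is the pose to reach, as a shift and turn from the pose commanded when the call began, along the tool's axes at that moment; what a row does not reach only later rows make up. A row lasts 1/10 s, in which the tool goes at most 50 mm and 8.59 degrees, less where a joint would pass 70% of its speed; a pose out of reach is approached as far as the arm can. A call with a gripper value outside its range is refused whole. The fingers move at their own pace and stop on an object; "newtons" is the grip in N (left out, the last holds). Time passes only in rows, so rows that repeat a pose let the fingers close. It gives the time, the measured TCP pose, the force and the opening at its end, in the units of the state.
- arm.get_state(): the state, without advancing time (a new reading comes with each control period).
- arm.camera(name): name is "scene" or "top"; returns a dict with "frame" (400x640x3 uint8, red, green, blue), "fx", "fy", "cx", "cy" (pixels), "origin" and "orientation" of the camera in the world. Camera axes: x right, y down, z forward; pixel columns grow to the right and rows downward; lengths in m; the calibration is good to about 2 mm. A picture is of the moment at which its call begins. There is no depth.
- arm.sign_off(): hands the job in, once; it reports no verdict.
Trained networks look in a picture, given as the dict that the camera call returned (one of the last four; its "shot" number tells which), for a name from the list of things; names that differ only in an ending like _2 or _b are one class to them, and where a whole thing is asked for, a point or a joint stands for the part that bears it (a point fixed in the world has none). Each returns a list of dicts, best first, with "confidence" (0 to 1); they miss things now and then, are a little off and sometimes report something else, mostly with a low value. They report only what shows in the picture. A call takes as long as a camera call.
- arm.masks_of(picture, name): "pixels" (400x640 bool, what is visible of it) and "position" ([column, row] in pixels, amid what is visible of it).
The state is a dict: "t": time; "qpos": joint angles; "joint_velocities": joint speeds; "joint_efforts": joint torques, N m; "tcp_pos": TCP position; "eef_rot": TCP orientation; "ft_force": force on the tool from outside, world axes, zero at the start; "moment": the same for the moment, N m; "grip_width": finger opening in m.
Only numpy, scipy, OpenCV 4.12 (cv2) and the standard library are available. Lean on these libraries where they do the work, as an engineer would, in place of code of your own. Each camera call takes 0.05 s, during which the arm holds its last target.

## Task

Vent the slide humidity chamber: pull its black vent cap straight up until it clicks into its upper position, before you open the cover. Then lift the spring-balanced cover by its bar handle until it is clearly past its balance point, bring it back and hold it still just below the balance point (no more than about 15 degrees below it), so that it would fall shut by itself if let go. Finish while you are still holding the cover there; leave the cap up and do not disturb the things beside the chamber.

Things in the scene. Friction and masses are not known exactly. Their poses are not given: they have to be found in the camera images.
- chamber: Fixed white and grey cabinet 240 by 310 by 100 mm high, turned about the vertical only; origin on the work surface. In its frame (x away from the robot, y left, z up) it spans x -120 to 120, y -190 to 120 mm. The cover lies over y -90 to 120 mm; the grey deck at y -190 to -90 mm (top at z 100 mm) carries the vent cap.
- cover_hinge (a point): Middle of the cover's hinge line, which runs along the chamber's y; in the chamber's frame at (110, 15, 100) mm. Fixed.
- cover_handle (a point): Centre of the cover's round steel bar handle: 12 mm thick, 130 mm long, parallel to the hinge, on two 10 mm stems 120 mm apart, bar axis 45 mm from the cover's edge. Cover shut: at (-160, 15, 109) mm in the chamber's frame, 270 mm from the hinge towards the robot and 9 mm above it. It turns with the cover. The bar can pivot between gripping fingers. Below it is free space.
- cover (a joint): Cover angle in rad: 0 shut, 1.2 fully open; the handle goes up and away from the robot about the hinge. White frame with clear pane, 225 by 210 by 18 mm, 0.9 kg, sprung hinge. Balance point 0.75 rad (43 degrees): below it the cover falls shut, above it the springs carry it fully open. Shut, it needs about 1.2 N up at the handle; this fades to zero at the balance.
- cap_grip (a point): Centre of the vent cap: upright black cylinder 30 mm in diameter and 30 mm tall, on a stem; cap down: its underside 22 mm and its centre 37 mm above the grey deck (137 mm above the work surface), at (-60, -145) mm in the chamber's frame. It moves up with the cap.
- vent_cap (a joint): Height of the vent cap on its stem in m: 0 pressed down (vent shut), 0.022 up (vent open); end stops at both. A detent holds it in either position: pulling it out takes about 7 N upward, after half way it snaps up; it cannot leave the stem.
- jar_mid (a point): Bystander: middle (half-way up) of an amber glass jar, 52 mm in diameter, 85 mm tall, loose, left of the chamber.
- slide_box_mid (a point): Bystander: centre of a closed grey slide box, 90 by 40 by 30 mm, loose, right of the chamber.
- dish_mid (a point): Bystander: centre of a clear closed dish, 62 mm in diameter, 16 mm tall, loose, right of the chamber.
- index_tip (a point): Tip of a fixed dark steel rod, 5 mm thick, 70 mm long, at the chamber's left side (y 126 mm). From the hinge line it points along the balance angle: the cover's lower face lines up with it at the balance point.

How it is judged:
By the outcome, as a careful person would: the job done as asked, in the order asked, and still so for the second after the job is handed in, while the arm keeps its last pose, push and grip.
It also fails if it takes over 51 s, if anything falls off the work surface, if the arm or the gripper's body presses on something with over 40 N, if the wrist force passes 120 N, or if a joint passes its speed limit or range.

## Working session

There is one attempt and no reset: what is moved stays moved. The work goes in short steps, Python scripts to look and compute and a tool call to move; the robot and the scene stay as the last step left them, time stands still between calls to the robot, and variables do not carry over. Pictures are saved under pics/ and viewed, and the job is handed in when it is done.

Besides the shell and the picture viewer there is one more tool, called in YAML: its name, and indented under it one key for each argument. arm_command: Moves the arm, as the interface text tells. Its arguments: {"type":"object","properties":{"plan":{"type":"array","items":{"type":"object","properties":{"xyz":{"type":"array","items":{"type":"number"}},"spin":{"type":"number"},"gripper":{"type":"number"}}}},"newtons":{"type":"number"}},"required":["plan"]}

```bash
mkdir -p pics; ls; cat > h.py <<'E'
import numpy as np, cv2
from workcell import arm
from scipy.spatial.transform import Rotation as R
def rot(q): return R.from_quat([q[1],q[2],q[3],q[0]]).as_matrix()
def save(p,n): cv2.imwrite('pics/'+n+'.png',cv2.cvtColor(p['frame'],cv2.COLOR_RGB2BGR))
def ray(p,uv):
    d=rot(p['orientation'])@np.array([(uv[0]-p['cx'])/p['fx'],(uv[1]-p['cy'])/p['fy'],1.]);return np.array(p['origin']),d/np.linalg.norm(d)
def atz(p,uv,z):
    o,d=ray(p,uv);return o+d*(z-o[2])/d[2]
def proj(p,X):
    c=rot(p['orientation']).T@(np.array(X)-np.array(p['origin']));return np.array([p['fx']*c[0]/c[2]+p['cx'],p['fy']*c[1]/c[2]+p['cy']])
def tri(p1,u1,p2,u2):
    o,d=ray(p1,u1);q,e=ray(p2,u2);s=np.linalg.lstsq(np.c_[d,-e],q-o,rcond=None)[0]
    a=o+d*s[0];b=q+e*s[1];return (a+b)/2,np.linalg.norm(a-b)
E
python3 - <<'E'
from h import *
np.set_printoptions(precision=4,suppress=True)
P={n:arm.camera(n) for n in('scene','top')}
for n,p in P.items():
    save(p,n+'0');print(n,p['fx'],p['cx'],p['cy'],p['origin'],p['orientation'])
    for t in('chamber','cover_handle','cap_grip','cover','vent_cap','jar_mid','slide_box_mid','dish_mid','index_tip'):
        print(t,[(np.round(m['position'],1).tolist(),round(m['confidence'],2),int(m['pixels'].sum())) for m in arm.masks_of(p,t)][:3])
print(arm.get_state())
E
```

```text
pics
scene 489.6778065243338 320.8294106834441 202.6171679354096 [1.0774 0.646  0.6496] [-0.1612  0.2812  0.8376 -0.4398]
chamber [([282.7, 209.5], 0.62, 16775)]
cover_handle [([297.6, 193.0], 0.7, 7550)]
cap_grip [([275.1, 145.5], 0.48, 187)]
cover [([293.6, 196.9], 0.89, 7500), ([274.5, 143.0], 0.22, 222)]
vent_cap [([275.8, 142.6], 0.74, 200)]
jar_mid [([338.5, 273.5], 0.81, 1280)]
slide_box_mid []
dish_mid []
index_tip [([274.7, 144.1], 0.62, 251)]
top 425.29155413254404 313.51300036688747 195.75400535985054 [0.4771 0.0364 1.166 ] [ 0.0341 -0.7045  0.7076 -0.0425]
chamber []
cover_handle [([336.8, 190.0], 0.92, 7889)]
cap_grip [([399.7, 211.7], 0.71, 147)]
cover []
vent_cap [([400.4, 211.7], 0.48, 141)]
jar_mid [([263.8, 184.4], 0.65, 351)]
slide_box_mid [([429.4, 198.1], 0.72, 572)]
dish_mid [([437.5, 234.3], 0.57, 430), ([350.4, 190.9], 0.2, 11868)]
index_tip [([348.7, 190.6], 0.87, 12110)]
{'t': 1.0, 'qpos': array([-1.2596,  0.3507,  1.6518,  0.    ,  1.1391, -0.0846]), 'joint_velocities': array([ 0.0002, -0.0005, -0.0015, -0.0016,  0.0016,  0.0006]), 'joint_efforts': array([ -0.0016, -50.6038, -29.1645,  -0.0001,   0.0006,  -0.    ]), 'tcp_pos': array([ 0.2121, -0.5075,  0.2503]), 'eef_rot': array([0.    , 0.9805, 0.1966, 0.    ]), 'ft_force': array([ 0.5126, -0.0451,  0.5524]), 'moment': array([-0.0091,  0.0255, -0.0311]), 'grip_width': 0.08515735667257433}
```

View pics/scene0.png

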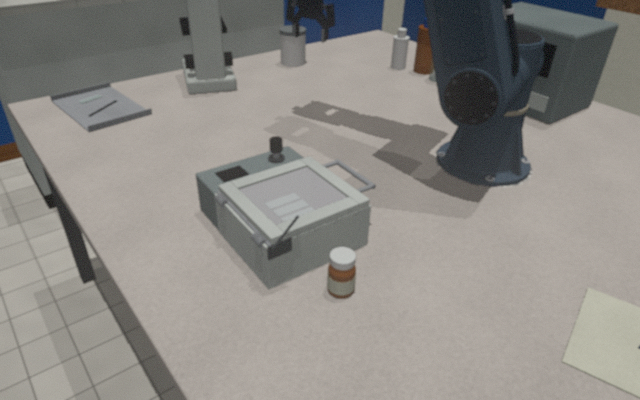

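View pics/top0.png

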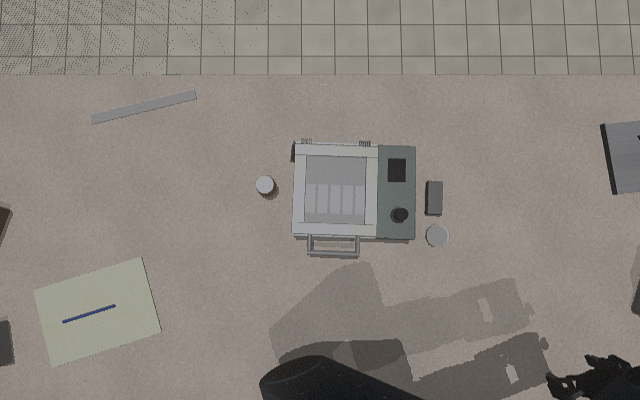

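The scene view shows the chamber with the cap at (276,145) and the jar at (342,272). In the top view the bar is near (333,253), the cap at (399,214), the box at (433,198), the dish at (437,235) and the jar at (265,185). I'll zoom in to get a precise chamber pose.

```bash
python3 - <<'E'
import cv2
a=cv2.imread('pics/top0.png')[130:265,250:460];cv2.imwrite('pics/topz.png',cv2.resize(a,None,fx=3.8,fy=3.8,interpolation=cv2.INTER_CUBIC))
a=cv2.imread('pics/scene0.png')[125:290,190:390];cv2.imwrite('pics/scz.png',cv2.resize(a,None,fx=3.6,fy=3.6,interpolation=cv2.INTER_CUBIC))
E
```

```text
(no output)
```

View pics/topz.png

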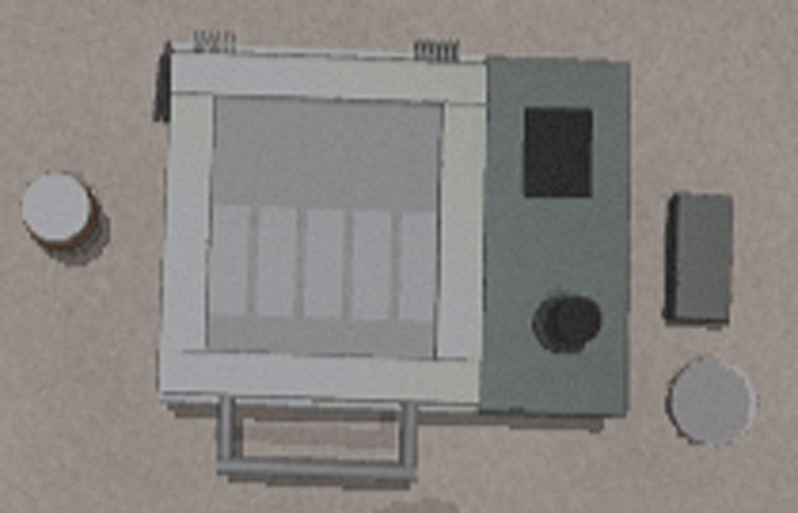

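View pics/scz.png

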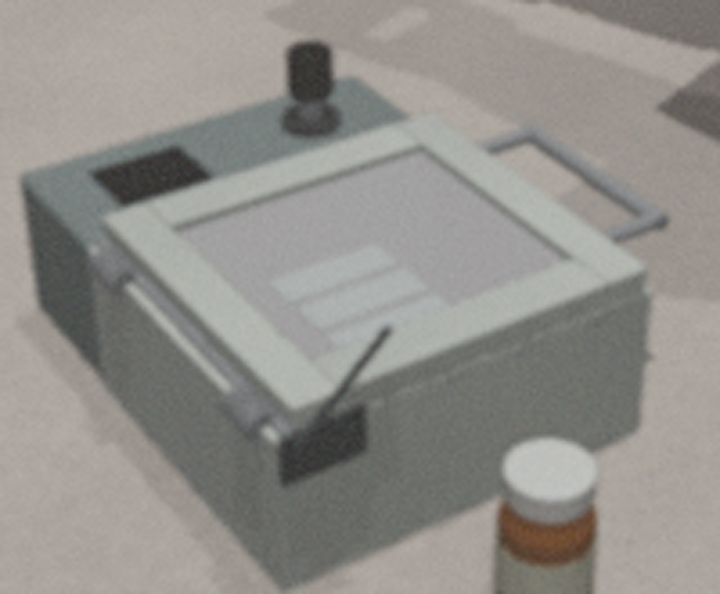

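```bash
cat >> h.py <<'E'
def W(po,X):
    c,s=np.cos(po[2]),np.sin(po[2]);X=np.atleast_2d(X)
    return np.c_[po[0]+c*X[:,0]-s*X[:,1],po[1]+s*X[:,0]+c*X[:,1],X[:,2]]
E
python3 - <<'E'
from h import *
from scipy.optimize import least_squares
np.set_printoptions(precision=4,suppress=True)
P={n:arm.camera(n) for n in('scene','top')}
T=[((629,61),(120,-190,100)),((626,415),(-120,-190,100)),((487,57),(120,-90,100)),((480,412),(-120,-90,100)),((218,466),(-160,80,109)),((415,473),(-160,-50,109)),((574,320),(-60,-145,152))]
S=[((22,180),(120,-190,100)),((352,78),(-120,-190,100)),((288,588),(120,120,0)),((310,72),(-60,-145,137)),((530,132),(-160,-50,109)),((660,221),(-160,80,109))]
obs=[('top',(np.array(c)+.5)/3.8-.5+[250,130],np.array(X)/1e3) for c,X in T]+[('scene',(np.array(c)+.5)/3.6-.5+[190,125],np.array(X)/1e3) for c,X in S]
def f(po): return np.concatenate([proj(P[n],W(po,X)[0])-u for n,u,X in obs])
for sub in (None,'top','scene'):
    o=[q for q in obs if sub is None or q[0]==sub]
    g=lambda po:np.concatenate([proj(P[n],W(po,X)[0])-u for n,u,X in o])
    r=least_squares(g,[.5,0,0],loss='soft_l1');print(sub,r.x)
    if sub is None: print(g(r.x).reshape(-1,2));po=r.x
np.save('pose.npy',po)
for k,X in dict(cap=(-.06,-.145,.137),han=(-.16,.015,.109),hinge=(.11,.015,.1)).items(): print(k,W(po,X))
print('jar',tri(P['top'],(264.7,186),P['scene'],(342,270)))
print('dish',atz(P['top'],(437,235),.016),'box',atz(P['top'],(434,198),.03))
E
```

```text
None [ 0.6091 -0.0444 -0.0367]
[[ 0.4249 -0.3305]
 [ 0.6789  0.6459]
 [-1.1748 -0.5937]
 [-0.8246  0.1591]
 [-0.4417  0.0195]
 [ 0.4009 -0.1547]
 [ 1.1594 -0.2752]
 [-1.0632 -1.885 ]
 [ 0.6022 -1.6198]
 [ 0.0718  1.7482]
 [ 0.2772 -0.1111]
 [-0.4351 -0.5877]
 [ 1.2877  0.3385]]
top [ 0.609  -0.0443 -0.038 ]
scene [ 0.6094 -0.0444 -0.035 ]
cap [[ 0.5438 -0.1871  0.137 ]]
han [[ 0.4498 -0.0235  0.109 ]]
hinge [[ 0.7196 -0.0334  0.1   ]]
jar (array([0.6259, 0.151 , 0.0494]), np.float64(0.002240426916300275))
dish [ 0.4944 -0.3107  0.016 ] box [ 0.5935 -0.302   0.03  ]
```

Two-view fit agrees within about 2 mm. First I'll move above the cap, with the jaws turned to the chamber's x.

arm_command:
  plan:
    - {"xyz": [0.02,-0.008,0],"spin": -4,"gripper": 0.085}
    - {"xyz": [0.06,-0.023,0],"spin": -10,"gripper": 0.085}
    - {"xyz": [0.1,-0.039,0],"spin": -17,"gripper": 0.085}
    - {"xyz": [0.145,-0.056,0],"spin": -24,"gripper": 0.085}
    - {"xyz": [0.19,-0.074,0],"spin": -31,"gripper": 0.085}
    - {"xyz": [0.235,-0.091,0],"spin": -38,"gripper": 0.085}
    - {"xyz": [0.28,-0.109,0],"spin": -45,"gripper": 0.085}
    - {"xyz": [0.325,-0.127,0],"spin": -52,"gripper": 0.085}
    - {"xyz": [0.37,-0.144,0],"spin": -59,"gripper": 0.085}
    - {"xyz": [0.4,-0.156,0],"spin": -65.2,"gripper": 0.085}

```text
t: 2.1
tcp_pos: [0.5228, -0.207, 0.2504]
eef_rot: [0.0, 0.718, 0.696, 0.0]
ft_force: [-0.6, -0.5, -0.3]
grip_width: 0.0848
```

arm_command:
  plan:
    - {"xyz": [0.015,0.014,0.0],"spin": 0,"gripper": 0.085}
    - {"xyz": [0.023,0.022,0.01],"spin": 0,"gripper": 0.085}
    - {"xyz": [0.023,0.022,0.03],"spin": 0,"gripper": 0.085}
    - {"xyz": [0.023,0.022,0.045],"spin": 0,"gripper": 0.085}
    - {"xyz": [0.023,0.022,0.05],"spin": 0,"gripper": 0.085}
    - {"xyz": [0.023,0.022,0.05],"spin": 0,"gripper": 0.085}

```text
t: 2.7
tcp_pos: [0.5433, -0.1874, 0.1995]
eef_rot: [-0.001, 0.72, 0.694, -0.0]
ft_force: [1.0, 0.8, 0.5]
grip_width: 0.0849
```

```bash
cat > look.py <<'E'
from h import *
import sys
np.set_printoptions(precision=4,suppress=True)
k=sys.argv[1]; crop=[int(v) for v in sys.argv[2:10]]
ims=[]
for i,n in enumerate(('scene','top')):
    p=arm.camera(n);c=crop[4*i:4*i+4];a=p['frame'][c[1]:c[3],c[0]:c[2]]
    s=min(400/a.shape[1],560/a.shape[0]);a=cv2.resize(a,None,fx=s,fy=s,interpolation=cv2.INTER_CUBIC)
    b=np.zeros((560,400,3),np.uint8);b[:a.shape[0],:a.shape[1]]=a[:560,:400];ims.append(b)
cv2.imwrite('pics/%s.png'%k,cv2.cvtColor(np.hstack(ims),cv2.COLOR_RGB2BGR))
s=arm.get_state();print({q:s[q] for q in('t','tcp_pos','eef_rot','ft_force','grip_width')})
E
python3 look.py a 190 40 390 290 340 120 460 260
```

```text
{'t': 2.8, 'tcp_pos': array([ 0.5439, -0.1876,  0.2008]), 'eef_rot': array([0.0004, 0.7203, 0.6937, 0.0001]), 'ft_force': array([-0.4181, -0.3371,  0.0439]), 'grip_width': 0.08507505198626325}
```

View pics/a.png

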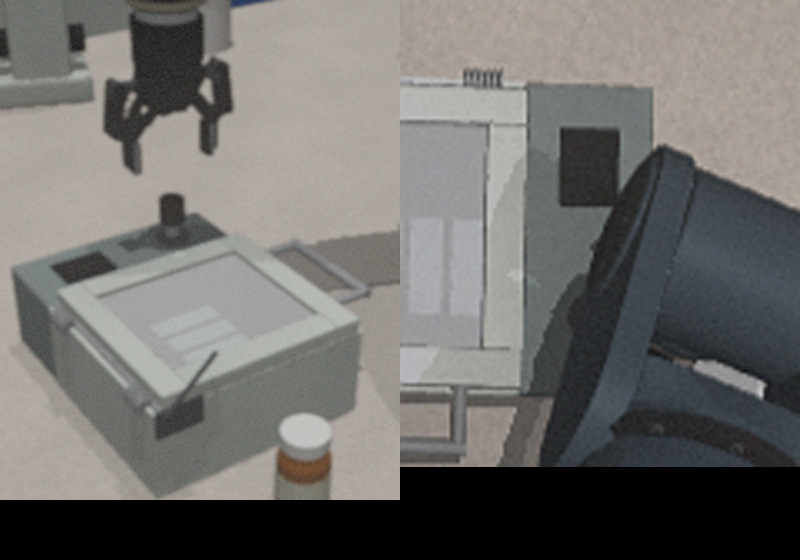

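The scene view shows the fingers at about (130,160) and (208,145), straddling the cap at (172,210) centrally. Now I'll descend and grip.

arm_command:
  plan:
    - {"xyz": [0,0,0.02],"spin": 0,"gripper": 0.085}
    - {"xyz": [0,0,0.045],"spin": 0,"gripper": 0.085}
    - {"xyz": [0,0,0.06],"spin": 0,"gripper": 0.085}
    - {"xyz": [0,0,0.062],"spin": 0,"gripper": 0.085}
    - {"xyz": [0,0,0.062],"spin": 0,"gripper": 0.028}
    - {"xyz": [0,0,0.062],"spin": 0,"gripper": 0.02}
    - {"xyz": [0,0,0.062],"spin": 0,"gripper": 0.02}
    - {"xyz": [0,0,0.062],"spin": 0,"gripper": 0.02}
    - {"xyz": [0,0,0.062],"spin": 0,"gripper": 0.02}
    - {"xyz": [0,0,0.062],"spin": 0,"gripper": 0.02}
  newtons: 40

```text
t: 3.8
tcp_pos: [0.5445, -0.1873, 0.1393]
eef_rot: [0.001, 0.72, 0.694, 0.0]
ft_force: [0.8, 1.0, 6.2]
grip_width: 0.0287
```

arm_command:
  plan:
    - {"xyz": [0,0,-0.003],"spin": 0,"gripper": 0.02}
    - {"xyz": [0,0,-0.006],"spin": 0,"gripper": 0.02}
    - {"xyz": [0,0,-0.01],"spin": 0,"gripper": 0.02}
    - {"xyz": [0,0,-0.014],"spin": 0,"gripper": 0.02}
    - {"xyz": [0,0,-0.018],"spin": 0,"gripper": 0.02}
    - {"xyz": [0,0,-0.021],"spin": 0,"gripper": 0.02}
    - {"xyz": [0,0,-0.023],"spin": 0,"gripper": 0.02}
    - {"xyz": [0,0,-0.024],"spin": 0,"gripper": 0.02}
    - {"xyz": [0,0,-0.024],"spin": 0,"gripper": 0.02}

```text
t: 4.7
tcp_pos: [0.5444, -0.1873, 0.1615]
eef_rot: [0.001, 0.72, 0.694, 0.0]
ft_force: [11.5, -2.7, -10.3]
grip_width: 0.0292
```

```bash
python3 look.py b 230 80 330 190 340 120 460 260
```

```text
{'t': 4.8, 'tcp_pos': array([ 0.5444, -0.1873,  0.1615]), 'eef_rot': array([0.0006, 0.7201, 0.6939, 0.0004]), 'ft_force': array([11.3444, -1.504 , -9.6622]), 'grip_width': 0.028814116925588964}
```

View pics/b.png

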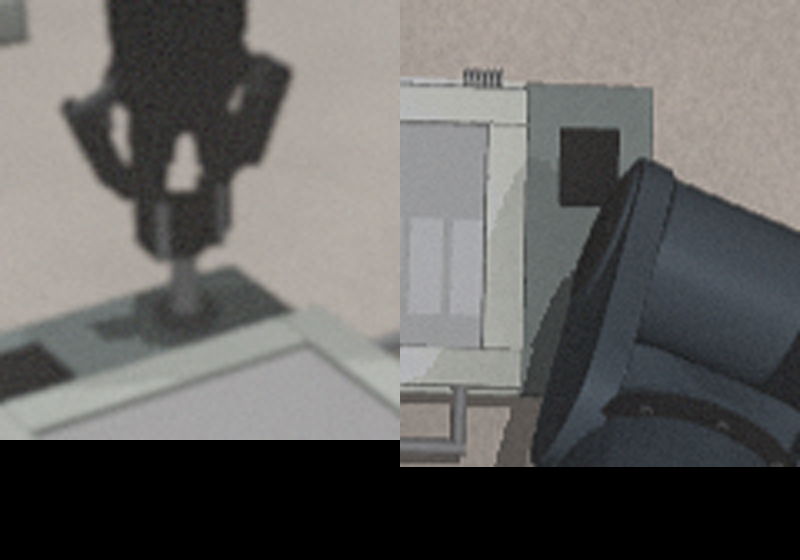

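The stem is now exposed below the gripped cap, and the tool rose 22 mm to a firm stop. Next I'll release, rise, and check the cap.

arm_command:
  plan:
    - {"xyz": [0,0,0],"spin": 0,"gripper": 0.05}
    - {"xyz": [0,0,0],"spin": 0,"gripper": 0.07}
    - {"xyz": [0,0,0],"spin": 0,"gripper": 0.085}
    - {"xyz": [0,0,0],"spin": 0,"gripper": 0.085}
    - {"xyz": [0,0,0],"spin": 0,"gripper": 0.085}
    - {"xyz": [0,0,-0.02],"spin": 0,"gripper": 0.085}
    - {"xyz": [0,0,-0.05],"spin": 0,"gripper": 0.085}
    - {"xyz": [0,0,-0.08],"spin": 0,"gripper": 0.085}
    - {"xyz": [0,0,-0.09],"spin": 0,"gripper": 0.085}

```text
t: 5.7
tcp_pos: [0.5446, -0.1875, 0.2553]
eef_rot: [0.002, 0.72, 0.694, 0.001]
ft_force: [-0.5, -0.5, -0.9]
grip_width: 0.0851
```

arm_command:
  plan:
    - {"xyz": [0.02,-0.012,0],"spin": 0,"gripper": 0.05}
    - {"xyz": [0.06,-0.037,0],"spin": 0,"gripper": 0.036}
    - {"xyz": [0.1,-0.062,0],"spin": 0,"gripper": 0.036}
    - {"xyz": [0.14,-0.088,0],"spin": 0,"gripper": 0.036}
    - {"xyz": [0.16,-0.1,0],"spin": 0,"gripper": 0.036}
    - {"xyz": [0.16,-0.1,0.02],"spin": 0,"gripper": 0.036}
    - {"xyz": [0.16,-0.1,0.05],"spin": 0,"gripper": 0.036}
    - {"xyz": [0.16,-0.1,0.08],"spin": 0,"gripper": 0.036}
    - {"xyz": [0.16,-0.1,0.09],"spin": 0,"gripper": 0.036}
    - {"xyz": [0.16,-0.1,0.09],"spin": 0,"gripper": 0.036}

```text
t: 6.7
tcp_pos: [0.4491, -0.0234, 0.1613]
eef_rot: [-0.001, 0.72, 0.694, -0.001]
ft_force: [0.1, -0.2, 1.1]
grip_width: 0.0362
```

```bash
python3 look.py c 210 60 410 290 280 130 460 280
python3 - <<'E'
from h import *
po=np.load('pose.npy');p=arm.camera('scene')
m=arm.masks_of(p,'vent_cap');print([(x['position'],x['confidence'],int(x['pixels'].sum())) for x in m])
for z in(.137,.159): print(z,proj(p,W(po,(-.06,-.145,z))[0]))
E
```

```text
{'t': 6.8, 'tcp_pos': array([ 0.4503, -0.0237,  0.1631]), 'eef_rot': array([0.0003, 0.7201, 0.6939, 0.0002]), 'ft_force': array([ 0.5208, -0.3869,  0.8359]), 'grip_width': 0.03584518955339564}
[([275.3, 137.4], 0.7, 208)]
0.137 [276.02723657 144.52775662]
0.159 [275.74392672 135.6894711 ]
```

View pics/c.png

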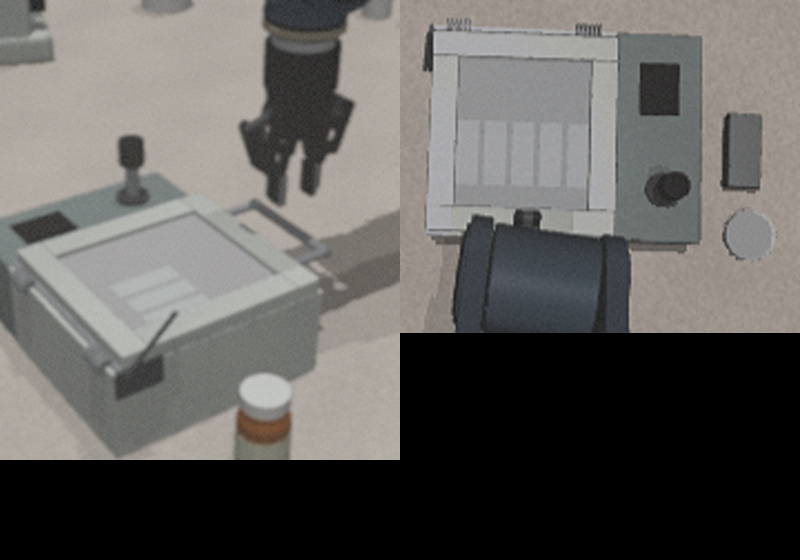

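The cap stands up with a long stem visible at (131,170) in the zoom; the mask row of 137.4 also fits the up position. The bystanders haven't moved and the fingers are above the bar. Now I'll descend and grip it.

arm_command:
  plan:
    - {"xyz": [0,0,0.015],"spin": 0,"gripper": 0.036}
    - {"xyz": [0,0,0.035],"spin": 0,"gripper": 0.036}
    - {"xyz": [0,0,0.05],"spin": 0,"gripper": 0.036}
    - {"xyz": [0,0,0.053],"spin": 0,"gripper": 0.036}
    - {"xyz": [0,0,0.053],"spin": 0,"gripper": 0.005}
    - {"xyz": [0,0,0.053],"spin": 0,"gripper": 0.005}
    - {"xyz": [0,0,0.053],"spin": 0,"gripper": 0.005}
    - {"xyz": [0,0,0.053],"spin": 0,"gripper": 0.005}
    - {"xyz": [0,0,0.053],"spin": 0,"gripper": 0.005}
  newtons: 40

```text
t: 7.8
tcp_pos: [0.4512, -0.0237, 0.1104]
eef_rot: [0.001, 0.72, 0.694, 0.001]
ft_force: [6.6, 1.0, -0.1]
grip_width: 0.0104
```

```bash
python3 look.py d 210 60 410 290 280 130 460 280
python3 - <<'E'
import numpy as np
r=np.hypot(.27,.009);a0=np.arctan2(.009,.27)
for t in (.08,.16,.24,.32,.4,.48,.56,.64,.72,.8,.88,.92):
    print(t, 'y %.4f up %.4f'%(.27-r*np.cos(t+a0), r*np.sin(t+a0)-.009))
E
```

```text
{'t': 7.9, 'tcp_pos': array([ 0.4512, -0.0237,  0.1104]), 'eef_rot': array([0.0014, 0.7201, 0.6938, 0.0012]), 'ft_force': array([5.7389, 0.8118, 0.083 ]), 'grip_width': 0.010497760760297457}
0.08 y 0.0016 up 0.0215
0.16 y 0.0049 up 0.0429
0.24 y 0.0099 up 0.0639
0.32 y 0.0165 up 0.0845
0.4 y 0.0248 up 0.1044
0.48 y 0.0347 up 0.1237
0.56 y 0.0460 up 0.1420
0.64 y 0.0588 up 0.1595
0.72 y 0.0729 up 0.1758
0.8 y 0.0883 up 0.1910
0.88 y 0.1049 up 0.2048
0.92 y 0.1136 up 0.2113
```

View pics/d.png

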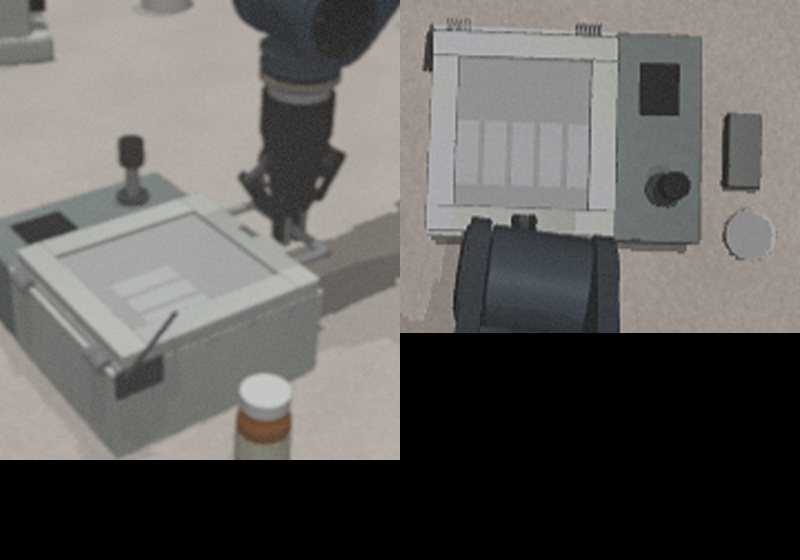

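The bar is gripped at about (290,235) in the zoom, with an opening of 10.5 mm. Now I'll lift along the arc.

arm_command:
  plan:
    - {"xyz": [0,0.0005,-0.008],"spin": 0,"gripper": 0.005}
    - {"xyz": [0,0.0016,-0.0215],"spin": 0,"gripper": 0.005}
    - {"xyz": [0,0.003,-0.032],"spin": 0,"gripper": 0.005}
    - {"xyz": [0,0.005,-0.043],"spin": 0,"gripper": 0.005}
    - {"xyz": [0,0.007,-0.0535],"spin": 0,"gripper": 0.005}
    - {"xyz": [0,0.01,-0.064],"spin": 0,"gripper": 0.005}
    - {"xyz": [0,0.013,-0.074],"spin": 0,"gripper": 0.005}
    - {"xyz": [0,0.0165,-0.0845],"spin": 0,"gripper": 0.005}
    - {"xyz": [0,0.0205,-0.0945],"spin": 0,"gripper": 0.005}
    - {"xyz": [0,0.025,-0.1045],"spin": 0,"gripper": 0.005}

```text
t: 8.9
tcp_pos: [0.4764, -0.0247, 0.2151]
eef_rot: [0.002, 0.72, 0.694, 0.001]
ft_force: [13.9, -2.2, -7.9]
grip_width: 0.01
```

```bash
cat > ang.py <<'E'
from h import *
po=np.load('pose.npy');s=arm.get_state();c,sn=np.cos(po[2]),np.sin(po[2])
d=np.array(s['tcp_pos'])-W(po,(.11,.015,.1))[0];x=c*d[0]+sn*d[1]
print('t',s['t'],'theta',np.arctan2(d[2],-x)-.0333,'r',np.hypot(x,d[2]),'lat',-sn*d[0]+c*d[1],s['tcp_pos'],s['ft_force'],s['grip_width'])
E
python3 ang.py
```

```text
t 8.9 theta 0.4083686867542745 r 0.26915928989504406 lat -0.00020846080449312201 [ 0.47642181 -0.02470689  0.21505177] [13.89180633 -2.1953336  -7.92155365] 0.01003681244239426
```

arm_command:
  plan:
    - {"xyz": [0,0.006,-0.009],"spin": 0,"gripper": 0.005}
    - {"xyz": [0,0.0115,-0.0185],"spin": 0,"gripper": 0.005}
    - {"xyz": [0,0.017,-0.0275],"spin": 0,"gripper": 0.005}
    - {"xyz": [0,0.023,-0.0365],"spin": 0,"gripper": 0.005}
    - {"xyz": [0,0.0295,-0.0455],"spin": 0,"gripper": 0.005}
    - {"xyz": [0,0.036,-0.054],"spin": 0,"gripper": 0.005}
    - {"xyz": [0,0.043,-0.0625],"spin": 0,"gripper": 0.005}
    - {"xyz": [0,0.05,-0.07],"spin": 0,"gripper": 0.005}
    - {"xyz": [0,0.058,-0.078],"spin": 0,"gripper": 0.005}
    - {"xyz": [0,0.0655,-0.0855],"spin": 0,"gripper": 0.005}

```text
t: 9.9
tcp_pos: [0.5389, -0.0272, 0.3011]
eef_rot: [-0.001, 0.72, 0.694, -0.002]
ft_force: [-12.4, -3.0, 11.3]
grip_width: 0.0103
```

```bash
python3 ang.py
```

```text
t 9.9 theta 0.8050824105227666 r 0.2704169529787906 lat -0.0004075612735360834 [ 0.53888441 -0.02719753  0.3010719 ] [-12.39020773  -2.96029449  11.29575411] 0.010339700773615356
```

arm_command:
  plan:
    - {"xyz": [0,0.007,-0.008],"spin": 0,"gripper": 0.005}
    - {"xyz": [0,0.0155,-0.015],"spin": 0,"gripper": 0.005}
    - {"xyz": [0,0.024,-0.0215],"spin": 0,"gripper": 0.005}
    - {"xyz": [0,0.031,-0.026],"spin": 0,"gripper": 0.005}
    - {"xyz": [0,0.031,-0.026],"spin": 0,"gripper": 0.005}
    - {"xyz": [0,0.031,-0.026],"spin": 0,"gripper": 0.005}

```text
t: 10.5
tcp_pos: [0.5712, -0.0284, 0.3264]
eef_rot: [0.0, 0.72, 0.694, -0.0]
ft_force: [-3.4, -4.5, 6.4]
grip_width: 0.0107
```

```bash
python3 ang.py;python3 look.py e 210 60 410 290 280 130 460 280
```

```text
t 10.5 theta 0.9570764395095235 r 0.27073359829244353 lat -0.00046582434677337227 [ 0.57121571 -0.02844189  0.32639623] [-3.4465555  -4.45515176  6.43206349] 0.010690028055769983
{'t': 10.6, 'tcp_pos': array([ 0.5711, -0.0284,  0.3263]), 'eef_rot': array([ 0.0003,  0.7202,  0.6938, -0.0003]), 'ft_force': array([-4.5858, -2.7332,  6.1744]), 'grip_width': 0.010543651347740605}
```

View pics/e.png

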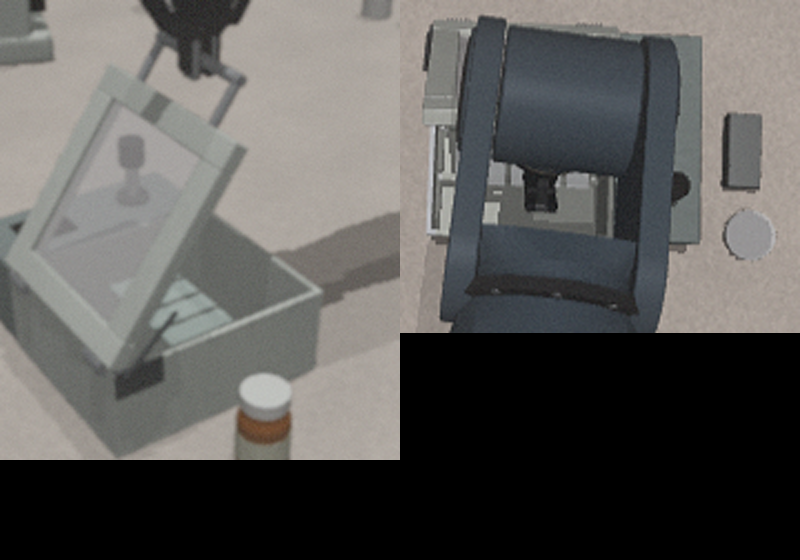

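The view shows the cover well past the index rod (about 0.96 rad), with the cap still up. I'll bring it back to about 0.62 rad.

arm_command:
  plan:
    - {"xyz": [0,-0.008,0.0055],"spin": 0,"gripper": 0.005}
    - {"xyz": [0,-0.017,0.012],"spin": 0,"gripper": 0.005}
    - {"xyz": [0,-0.0255,0.019],"spin": 0,"gripper": 0.005}
    - {"xyz": [0,-0.0335,0.026],"spin": 0,"gripper": 0.005}
    - {"xyz": [0,-0.0415,0.0335],"spin": 0,"gripper": 0.005}
    - {"xyz": [0,-0.049,0.041],"spin": 0,"gripper": 0.005}
    - {"xyz": [0,-0.056,0.049],"spin": 0,"gripper": 0.005}
    - {"xyz": [0,-0.0615,0.0555],"spin": 0,"gripper": 0.005}
    - {"xyz": [0,-0.065,0.06],"spin": 0,"gripper": 0.005}
    - {"xyz": [0,-0.0663,0.0616],"spin": 0,"gripper": 0.005}

```text
t: 11.6
tcp_pos: [0.5047, -0.0255, 0.2632]
eef_rot: [-0.0, 0.72, 0.694, -0.0]
ft_force: [1.7, -1.7, -0.1]
grip_width: 0.0103
```

arm_command:
  plan:
    - {"xyz": [0,0,0],"spin": 0,"gripper": 0.005}
    - {"xyz": [0,0,0],"spin": 0,"gripper": 0.005}
    - {"xyz": [0,0,0],"spin": 0,"gripper": 0.005}
    - {"xyz": [0,0,0],"spin": 0,"gripper": 0.005}
    - {"xyz": [0,0,0],"spin": 0,"gripper": 0.005}

```text
t: 12.1
tcp_pos: [0.5052, -0.0255, 0.2638]
eef_rot: [0.0, 0.72, 0.694, 0.0]
ft_force: [2.7, -2.0, -1.7]
grip_width: 0.0106
```

```bash
python3 ang.py;python3 look.py f 210 60 410 290 280 130 460 280; python3 ang.py
python3 - <<'E'
from h import *
po=np.load('pose.npy');p=arm.camera('scene');im=p['frame'].copy()
# predicted cover near-edge upper corners & bar for several angles
def pt(rx,h,y,t): # rx from hinge toward robot, h above
    return W(po,(.11-(rx*np.cos(t)-h*np.sin(t)), y, .1+rx*np.sin(t)+h*np.cos(t)))[0]
im=cv2.resize(im[60:290,210:410],None,fx=4,fy=4,interpolation=cv2.INTER_CUBIC)[:600]
for t,col in((.55,(255,0,0)),(.62,(0,255,0)),(.7,(0,0,255))):
    q=[((proj(p,pt(*a,t))-[210,60]+.5)*4-.5).astype(int) for a in((.225,0,.12),(0.0,0,.12))]
    cv2.line(im,tuple(q[0].tolist()),tuple(q[1].tolist()),col,1)
cv2.imwrite('pics/g.png',im[:,:,::-1])
m=arm.masks_of(p,'vent_cap');print([(x['position'],x['confidence']) for x in m])
E
```

```text
t 12.1 theta 0.6187203825347973 r 0.26994810139804293 lat 1.8204295798166306e-05 [ 0.50517065 -0.02553471  0.26380277] [ 2.66739786 -1.99774396 -1.6782229 ] 0.010572754335915384
{'t': 12.2, 'tcp_pos': array([ 0.5052, -0.0255,  0.2638]), 'eef_rot': array([0.0001, 0.7201, 0.6939, 0.0002]), 'ft_force': array([ 2.233 , -2.0841, -1.8758]), 'grip_width': 0.01040672320556616}
t 12.2 theta 0.618602775266728 r 0.26993960272730444 lat 1.9484703646197032e-05 [ 0.5051582  -0.02553297  0.26377238] [ 2.23300177 -2.08413279 -1.87583194] 0.01040672320556616
[]
```

View pics/f.png

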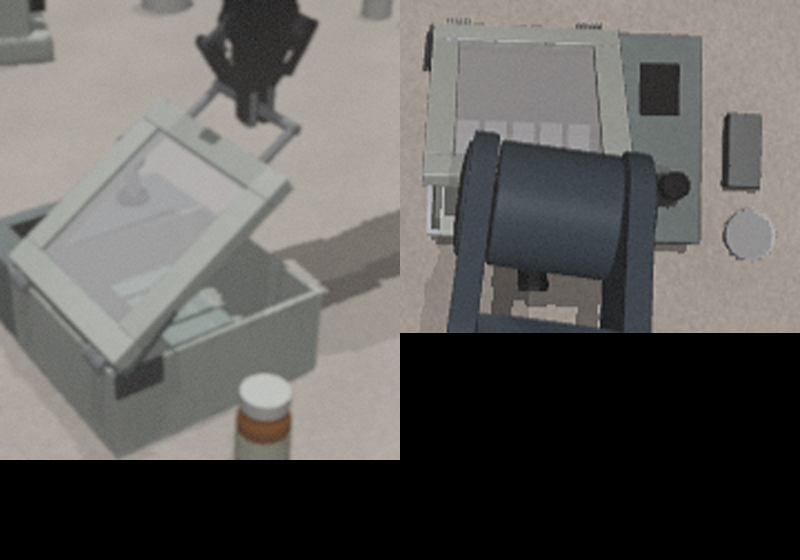

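View pics/g.png

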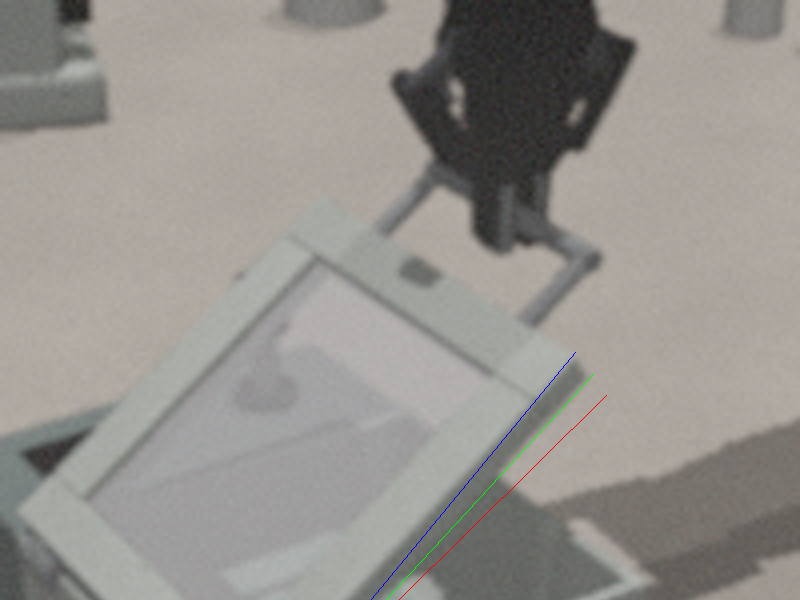

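The cover's lower edge lies on the 0.62 rad line, and the pose isn't drifting. In the top view the cap sits at (676,186), the same as when it was up, and the box, dish and jar haven't moved. Handing in.

```bash
python3 -c "
from workcell import arm
print(arm.sign_off())"; 
```

```text
the job is handed in; nothing more can be done
None
```

The chamber is vented and the job is handed in, with the arm still gripping the cover just below its balance point.

- **Cap:** I pulled it straight up before touching the cover. The tool rose 22 mm to a firm stop, and after release the scene camera showed the cap up with its stem exposed.
- **Cover:** I lifted it by the bar to about 0.96 rad, clearly past the 0.75 rad balance point. I then brought it back and held it at about 0.62 rad, roughly 7.5° below balance.
- **Last checks:**
  - The arm pose gave 0.619 rad and wasn't drifting, and the cover's edge in the scene picture agreed.
  - Wrist force was under 4 N with the grip still on the bar.
  - The box, dish and jar looked unmoved.
  - The clock stood at about 12 s of the 51 s allowed.
- **Check that failed:** in the last scene picture the network found no vent cap, because it could only be seen through the cover's pane. In the last top view it sits at the same spot as when I had confirmed it up.

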